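# Level the salon shelf and hold its foot down

### The arm

A 6-joint arm with a two-finger parallel gripper is mounted at the origin on the work surface. World frame = base frame: x ahead of the robot, y to its left, z up, the work surface at z = 0. Lengths are in m, angles in rad, forces in N, time in s.
With the tool pointing down it reaches from about 0.4 to 0.825 m from the base axis. Payload 7 kg.
Tool frame: the origin (TCP) lies between the finger pads; the fingertips stand 25 mm ahead of it and the grasp point (between the pads) lies 6 mm ahead of it (arm.tip_extent is the z of the fingertips in the tool frame, in m); z points along the fingers, x is the direction in which the jaws open and shut, and the axes are right-handed (so a half turn about z gives the same grasp; the last joint's range is limited). The gripper opens to 88 mm and grips with 3 to 60 N. Pads are 19 mm wide; open, the fingers measure 130 mm over their backs; the gripper's body (78 mm by 193 mm) begins 47 mm behind the grasp point.
Start: joints at [-1.006, 0.359, 0.012, 0, -1.224, -0.288], TCP at [0.184, -0.649, 0.215] pointing down, gripper open.
Joint ranges: [-3.07, 3.07], [-1.43, 2.12], [-1.02, 1.25], [-3.03, 1.67], [-3.05, -0], [-3.03, 3.03]. Speed limits (rad/s): [2.39, 2.39, 3.01, 3.14, 3.14, 3.14].

### API

Orientations are given as [roll, pitch, yaw] about the fixed x, y, z axes, in that order (R = Rz(yaw) Ry(pitch) Rx(roll)).
In Python, from station import monitor, grab_frame, job_done, arm gives the robot as it stands.
- The arm moves only by the shell command python3 -m jog 'ROWS' [FORCE]. ROWS is JSON, a list that holds one entry, the list of rows, each a list of 7 numbers: the shift along the world's x, y, z in m, then the turn, a rotation vector about the world's x, y, z in rad, then the opening, from 0 (shut) to 1 (fully open). In form: [[[dx, dy, dz, ax, ay, az, claw], ...]]. A call has 1 to 20 rows; each row shifts and turns the commanded pose from where the row before left it; what a row does not reach is not made up. A row lasts 1/8 s, in which the tool goes at most 62.5 mm and 10.7 degrees, less where a joint would pass 70% of its speed; a pose out of reach is approached as far as the arm can. A call is refused whole if a number of a shift passes 0.0625 or a number of a turn 0.188, either way. A call with a gripper value outside its range is refused whole. The fingers move at their own pace and stop on an object; FORCE is the grip in N (left out, the last holds). Time passes only in rows, so rows that do not move let the fingers close. It gives the time, the measured TCP pose, the force and the opening at its end, in the units of the state.
- monitor.get_state(): the state, without advancing time (a new reading comes with each control period).
- grab_frame(name): name is "side" or "top"; returns a dict with "pixels" (480x640x3 uint8, red, green, blue), "K" (3x3 intrinsics, pixels), "view" (4x4, takes a point from world to camera coordinates). Camera axes: x right, y down, z forward; pixel columns grow to the right and rows downward; lengths in m; the calibration is good to about 2 mm. A picture is of the moment at which its call begins. There is no depth.
- job_done(): hands the job in, once; it reports no verdict.
The state is a dict: "t": time; "q": joint angles; "qd": joint speeds; "joint_efforts": joint torques, N m; "eef_pos": TCP position; "ee_rot": TCP orientation; "force": force on the tool from outside, world axes, zero at the start; "moment": the same for the moment, N m; "width": finger opening in m.
Only numpy, scipy, OpenCV 4.12 (cv2) and the standard library are available. Lean on these libraries where they do the work, as an engineer would, in place of code of your own. Each camera call takes 0.05 s, during which the arm holds its last target.

### The job

Lay the aluminium spirit level flat along the middle of the black strip on the small wooden shelf and let go of it. Then push the shelf's levelling foot down onto its rubber pad by the blue knob and turn the knob until the bubble stands between the two black marks of the vial. Finish while still holding the knob pushed down, with the bubble between the marks, and leave the other things on the counter where they are.

Things in the scene. Friction and masses are not known exactly. Their poses are not given: they have to be found in the camera images.
- level: Spirit level: aluminium bar 200 x 30 x 36 mm (long axis x, width y, height z) with black end caps (32 mm wide, 38 mm high) and a yellow-green vial window in its top, about 0.25 kg, lying on the counter at the left. Origin: centre of its underside, z up. Best gripped across its 30 mm width at the middle.
- vial_mid (a point): Middle of the vial, on the top of the spirit level (38 mm above its underside), half-way between two black marks whose inner edges are 30 mm apart along the level's x. Axes are those of the level.
- bubble (a point): Centre of the white bubble, 20 mm long, in the vial. It slides along the level's x towards the higher end, 12 mm from the vial's middle per degree of slope, at most 30 mm, and takes about 1.5 s to settle.
- shelf_mid (a point): Centre of the top face of the wooden shelf (106 mm along x, 260 mm along y, 18 mm thick, top about 85 mm above the counter), which carries a black strip 56 x 236 mm along y. It is hinged at its +y end and rests on the levelling foot at its -y end; at the start the foot end is 0.7 to 2.6 degrees too low. The unit is fixed to the counter. z is the shelf's upward normal.
- knob: Blue knob on the levelling foot, 185 mm from shelf_mid on the shelf's long axis, beyond its -y end. Origin on its turning axis, at the underside of its disc (60 mm wide, 12 mm thick), 113 mm above the counter. On the disc stands a grip bar 50 mm long (x), 16 mm thick (y), 30 mm high: the disc's top is 12 mm and the bar's top 42 mm above the origin. z up.
- knob_top (a point): Middle of the top of the knob's grip bar. Turning the knob clockwise seen from above raises the foot end of the shelf by 2.9 degrees per rad. It starts at its counter-clockwise stop, can turn 2.4 rad, needs about 0.12 N m, stays where it is left and does not rise or sink as it turns. Axes turn with the knob, x along the bar.
- foot (a joint): How far the levelling foot with its knob is pushed down onto its rubber pad, as an angle about the hinge at the shelf's far end: 0 at rest, 0.0129 rad at the stop, where the knob is 4 mm lower. It takes 3 N on the knob to start and about 10 N to reach the stop, and springs back when let go. At the stop the shelf leans 0.74 degrees more to the foot: read the bubble while pushing. Judge the push by force; this reading is rough.
- amber_bottle: Bystander, leave alone: amber bottle, 54 mm wide, 150 mm high. Origin: on its underside.
- cream_jar: Bystander, leave alone: grey cream jar with white lid, 68 mm wide, 55 mm high. Origin: on its underside.
- tint_bowl: Bystander, leave alone: blue tint bowl, 120 mm wide, 55 mm high. Origin: on its underside.
- tint_brush: Bystander, leave alone: tint brush, 200 mm long. Origin on it.
- comb: Bystander, leave alone: black comb, 170 mm long. Origin: on its underside.
- clip_tin: Bystander, leave alone: steel clip tin, 72 mm wide, 70 mm high. Origin: on its underside.
- spray_can: Bystander, leave alone: spray can with green label, 50 mm wide, 170 mm high. Origin: on its underside.
- mug: Bystander, leave alone: white mug, 76 mm wide, 85 mm high. Origin: on its underside.
There are look-alikes about, which are no part of the job. Leave any orange look-alike of the level alone.

How it is judged:
By the outcome, as a careful person would: the job done as asked, in the order asked, and still so for the second after the job is handed in, while the arm keeps its last pose, push and grip.
It also fails if it takes over 54 s, if anything falls off the work surface, if the arm or the gripper's body presses on something with over 40 N, if the wrist force passes 120 N, or if a joint passes its speed limit or range.

## Working session

There is one attempt and no reset: what is moved stays moved. The work goes in short steps, Python scripts to look and compute and a shell command to move; the robot and the scene stay as the last step left them, time stands still between calls to the robot, and variables do not carry over. Pictures are saved under pics/ and viewed, and the job is handed in when it is done.

```bash
ls; mkdir -p pics; python3 - <<'E'
from station import monitor, grab_frame, arm
import cv2, numpy as np
s=monitor.get_state(); print(s)
for n in("side","top"):
    f=grab_frame(n); cv2.imwrite(f"pics/{n}0.png",f["pixels"][:,:,::-1]); print(n,f["K"],f["view"])
    np.savez(f"pics/{n}0.npz",**f)
print(arm.tip_extent)
E
```

```text
pics
{'t': 0.0, 'q': array([-1.00591194e+00,  3.59384653e-01,  1.10810410e-02, -3.65435204e-04,
       -1.22405261e+00, -2.88071152e-01]), 'qd': array([-0.00077157, -0.00142064, -0.00045903, -0.00017099, -0.00069315,
       -0.00218839]), 'joint_efforts': array([-3.73591929e-04, -5.82723820e+01,  2.93048304e+01,  6.99739963e+00,
        6.84063751e-03, -1.61254188e-04]), 'eef_pos': array([ 0.184306  , -0.64884826,  0.21413102]), 'ee_rot': array([-3.14147881e+00, -1.59322576e-03,  1.84748502e+00]), 'force': array([ 0.55266544,  0.23108657, -1.1265363 ]), 'moment': array([ 0.0170102 , -0.01022964,  0.03041687]), 'width': 0.08788790793708867}
side [[517.40419994   0.         320.09594118]
 [  0.         517.40419994 235.47064172]
 [  0.           0.           1.        ]] [[-0.93219144 -0.36170745  0.0136693   0.45648645]
 [-0.20473964  0.49575951 -0.84398115  0.22432557]
 [ 0.29849758 -0.78955065 -0.53619862  1.05836516]
 [ 0.          0.          0.          1.        ]]
top [[468.07093974   0.         318.00060879]
 [  0.         468.07093974 242.90225811]
 [  0.           0.           1.        ]] [[-0.02084858 -0.99972089  0.01111174  0.00402543]
 [-0.98973416  0.01906597 -0.14164313  0.52366817]
 [ 0.14139174 -0.01395072 -0.98985542  1.40833368]
 [ 0.          0.          0.          1.        ]]
0.025
```

View pics/top0.png

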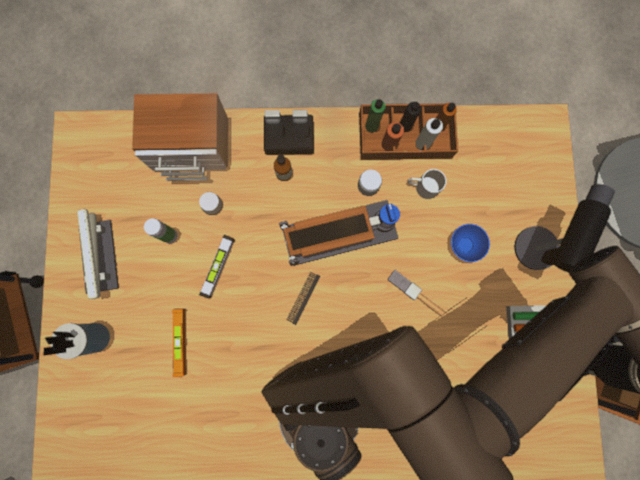

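View pics/side0.png

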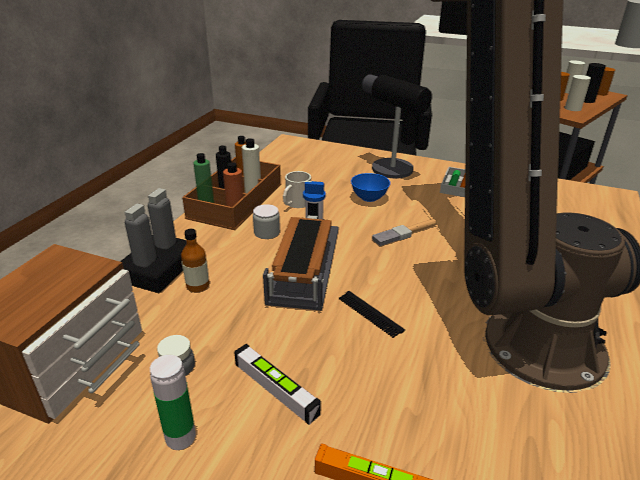

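The top view shows the aluminium level at about (217,266), the orange look-alike at (179,342), the shelf around (330,232) and the knob at (389,213). Next I'll zoom in and measure them.

```bash
cat > h.py <<'E'
import numpy as np, cv2
from station import grab_frame, monitor, arm
def get(n,name=None):
    f=grab_frame(n)
    if name: cv2.imwrite(f"pics/{name}.png",f["pixels"][:,:,::-1]); np.savez(f"pics/{name}.npz",**f)
    return f
def ray(f,uv):
    R=f["view"][:3,:3];t=f["view"][:3,3]
    d=R.T@np.linalg.solve(f["K"],[uv[0],uv[1],1.]); return -R.T@t,d
def plane(f,uv,z):
    o,d=ray(f,uv); return o+d*(z-o[2])/d[2]
def proj(f,p):
    c=f["view"][:3,:3]@np.asarray(p)+f["view"][:3,3]; c=f["K"]@c; return c[:2]/c[2]
def two(fa,a,fb,b):
    o1,d1=ray(fa,a);o2,d2=ray(fb,b);d1/=np.linalg.norm(d1);d2/=np.linalg.norm(d2)
    s=np.linalg.lstsq(np.c_[d1,-d2],o2-o1,rcond=None)[0]
    p,q=o1+s[0]*d1,o2+s[1]*d2; return (p+q)/2,np.linalg.norm(p-q)
def crop(f,x0,y0,w,h,k,name):
    c=f["pixels"][y0:y0+h,x0:x0+w,::-1]; cv2.imwrite(f"pics/{name}.png",cv2.resize(c,None,fx=k,fy=k,interpolation=cv2.INTER_CUBIC))
E
python3 - <<'E'
from h import *
t=dict(np.load("pics/top0.npz")); s=dict(np.load("pics/side0.npz"))
crop(t,190,190,220,120,3.6,"c1"); crop(s,225,170,130,150,4,"c2")
hsv=cv2.cvtColor(t["pixels"],cv2.COLOR_RGB2HSV)
m=cv2.inRange(hsv,(30,120,80),(50,255,255)); m[:, :190]=0;m[:,245:]=0;m[:225]=0;m[310:]=0
x,y=None,None
ys,xs=np.nonzero(m); print("vial px",len(xs),xs.mean(),ys.mean())
pts=np.c_[xs,ys].astype(np.float32); print(cv2.minAreaRect(pts))
# level silhouette
b=cv2.inRange(hsv,(100,100,60),(125,255,255)); b[:, :370]=0;b[:,405:]=0;b[:195]=0;b[235:]=0
ys,xs=np.nonzero(b);print("knob",len(xs),xs.min(),xs.max(),ys.min(),ys.max())
hs=cv2.cvtColor(s["pixels"],cv2.COLOR_RGB2HSV)
E
```

```text
vial px 180 215.55 265.8333333333333
((215.6034698486328, 265.7586364746094), (6.696628570556641, 32.43268966674805), 23.198591232299805)
knob 298 379 399 204 223
```

View pics/c1.png

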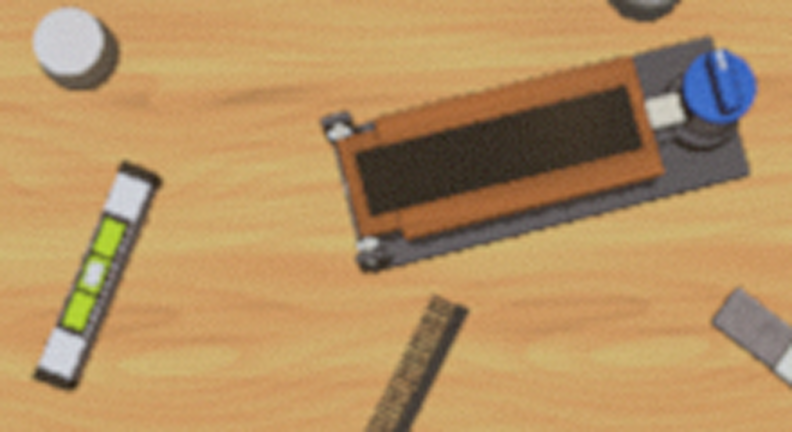

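View pics/c2.png

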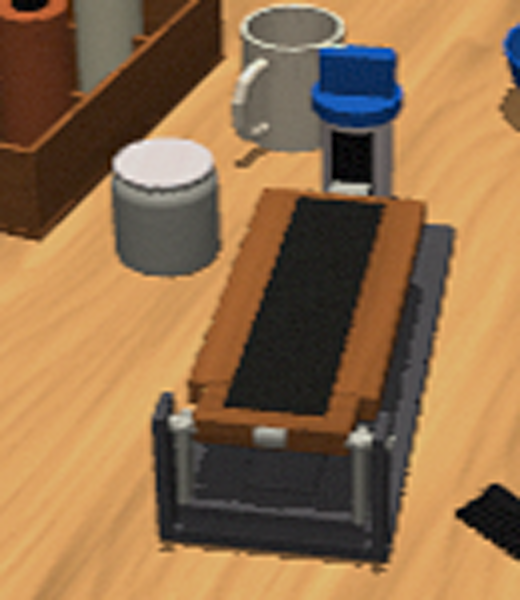

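```bash
python3 - <<'E'
from h import *
t=dict(np.load("pics/top0.npz")); s=dict(np.load("pics/side0.npz"))
c=plane(t,(215.6+.0,265.76),.038); print("level mid",c)
a=np.radians(23.2); d=np.array([-np.sin(a),np.cos(a)])  # long axis in px
e1=plane(t,np.array([215.6,265.76])+30*d,.038);e2=plane(t,np.array([215.6,265.76])-30*d,.038)
v=e2-e1;print("level axis yaw deg",np.degrees(np.arctan2(v[1],v[0])))
# caps from crop c1 coords
f=lambda p:(190+p[0]/3.6-.4,190+p[1]/3.6-.4)
for p in [(120,165),(160,182),(36,375),(75,387)]: print(p,plane(t,f(p),.038))
# strip
def strip(fr,x0,x1,y0,y1,thr):
    g=fr["pixels"].max(2); m=((g<thr)*255).astype(np.uint8); k=np.zeros_like(m);k[y0:y1,x0:x1]=m[y0:y1,x0:x1]
    n,l,st,ce=cv2.connectedComponentsWithStats(k)
    i=1+np.argmax(st[1:,4]); cn=cv2.findContours((l==i).astype(np.uint8),0,1)[0][0]
    return st[i],ce[i],cv2.minAreaRect(cn),cn
st,ce,r,cn=strip(t,285,375,205,255,60);print(st,ce,r)
b=cv2.boxPoints(r)
P=np.array([plane(t,q,.084) for q in b]);print(P, P.mean(0))
for i in range(4): v=P[(i+1)%4]-P[i];print(np.linalg.norm(v),np.degrees(np.arctan2(v[1],v[0])))
st,ce2,r2,cn2=strip(s,280,325,215,276,60);print(st,ce2)
print(two(t,ce,s,ce2))
for nm,fr,box in(("t",t,(370,405,195,235)),("s",s,(295,330,175,205))):
    hsv=cv2.cvtColor(fr["pixels"],cv2.COLOR_RGB2HSV); m=cv2.inRange(hsv,(100,120,40),(125,255,255))
    k=np.zeros_like(m);k[box[2]:box[3],box[0]:box[1]]=m[box[2]:box[3],box[0]:box[1]]
    ys,xs=np.nonzero(k);print(nm,xs.min(),xs.max(),ys.min(),ys.max())
crop(t,370,195,40,40,15,"c3"); crop(s,295,170,40,40,15,"c4")
print("knob disc",plane(t,(389.3,213.7),.125))
E
```

```text
level mid [0.45897484 0.30809598 0.038     ]
level axis yaw deg -22.75625236695737
(120, 165) [0.55247404 0.28646232 0.038     ]
(160, 182) [0.53707568 0.25217138 0.038     ]
(36, 375) [0.3747406  0.35561151 0.038     ]
(75, 387) [0.36402287 0.32274659 0.038     ]
[289 222  56  27 757] [315.08982827 234.82562748] ((317.3529357910156, 233.9118194580078), (16.492422103881836, 54.57051086425781), 75.96376037597656)
[[ 0.55002112  0.0807206   0.084     ]
 [ 0.58737588 -0.0790388   0.084     ]
 [ 0.53838502 -0.08966124  0.084     ]
 [ 0.50146881  0.06939015  0.084     ]] [ 0.54431271 -0.00464732  0.084     ]
0.16406841297051825 -76.83960052246411
0.05012923318633212 -167.7662140997422
0.16327937022872754 103.06711884975681
0.04985685479176823 13.13578528803079
[ 281  219   40   55 1255] [301.15697211 246.88924303]
(array([0.53695132, 0.0022797 , 0.1067544 ]), np.float64(0.0019770827488428057))
t 380 399 205 223
s 303 324 181 201
knob disc [ 0.59350633 -0.21593955  0.125     ]
```

View pics/c3.png

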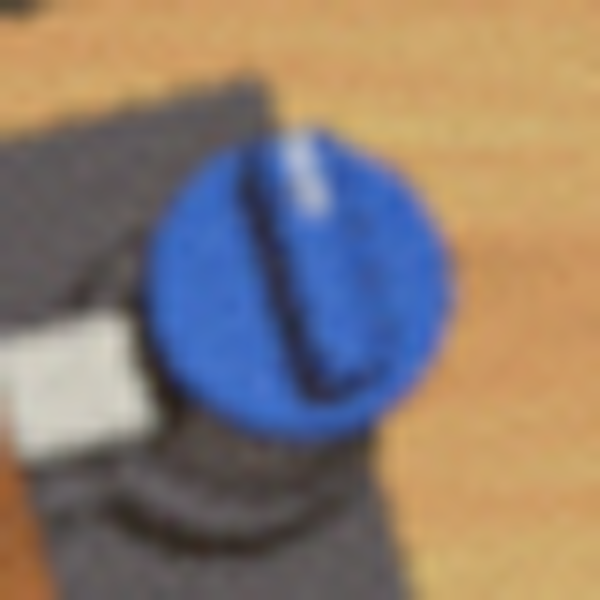

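View pics/c4.png

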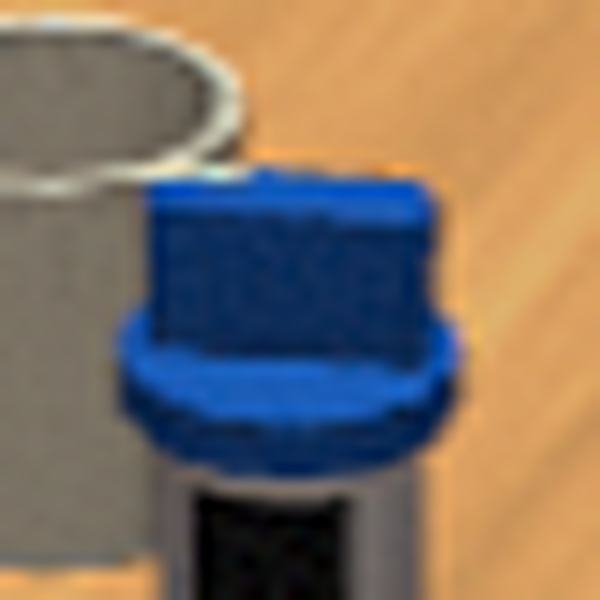

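```bash
python3 - <<'E'
from h import *
t=dict(np.load("pics/top0.npz")); s=dict(np.load("pics/side0.npz"))
f=lambda p:(190+p[0]/3.6-.4,190+p[1]/3.6-.4)
C=np.array([plane(t,f(p),z) for p,z in [((357,153),.086),((626,86),.082),((642,147),.082),((370,214),.086)]])
print(C,C.mean(0)); 
for i in range(4): v=C[(i+1)%4]-C[i];print(np.linalg.norm(v),np.degrees(np.arctan2(v[1],v[0])))
g=lambda p:(225+p[0]/4-.4,170+p[1]/4-.4)
S=np.array([g(p) for p in [(328,414),(384,206),(298,197),(227,403)]])
T=np.array([f(p) for p in [(370,214),(642,147),(626,86),(357,153)]])
Q=[]
for a,b in zip(T,S): p,e=two(t,a,s,b);Q.append(p);print(p,e)
Q=np.array(Q);print("mid",Q.mean(0))
print("strip side cor proj", [np.round(proj(s,p)) for p in C],S)
for z in (.125,):print("disc",plane(t,(389.6,213.4),z))
print("bar",plane(t,(391.,212.2),.155),two(t,(391,212.2),s,(314.,182.8)),plane(s,(314,182.8),.155))
# bar yaw from top: white mark to far end
h=lambda p:(370+p[0]/15-.5,195+p[1]/15-.5)
p1=plane(t,h((297,135)),.155);p2=plane(t,h((352,375)),.155);v=p2-p1;print("bar dir",p1,p2,np.degrees(np.arctan2(v[1],v[0])),np.linalg.norm(v))
print("cam",ray(t,(0,0))[0],ray(s,(0,0))[0])
E
```

```text
[[ 0.55099591  0.0809538   0.086     ]
 [ 0.60438562 -0.14518328  0.082     ]
 [ 0.55222622 -0.15676196  0.082     ]
 [ 0.49968933  0.07083056  0.086     ]] [ 0.55182427 -0.03754022  0.084     ]
0.23238855615622983 -76.71603750819848
0.05342909913173043 -167.48407040605954
0.2336118162654434 102.99833276503406
0.05229575221098994 11.161588723592779
[0.49692213 0.06998915 0.09179139] 0.004159785085491957
[ 0.55127547 -0.15686203  0.08293463] 0.0016311607840484054
[ 0.60405078 -0.14495034  0.08389225] 0.00011197515823474407
[0.54956215 0.08051283 0.0912381 ] 0.0011542220263766132
mid [ 0.55045263 -0.03782759  0.08746409]
strip side cor proj [array([280., 272.]), array([299., 219.]), array([320., 221.]), array([304., 275.])] [[306.6  273.1 ]
 [320.6  221.1 ]
 [299.1  218.85]
 [281.35 270.35]]
disc [ 0.59438554 -0.21685816  0.125     ]
bar [ 0.59166971 -0.21587728  0.155     ] (array([ 0.59204411, -0.21581011,  0.15484207]), np.float64(0.0007012730927629442)) [ 0.59229652 -0.21550731  0.155     ]
bar dir [ 0.61724027 -0.21207948  0.155     ] [ 0.5702893  -0.22059604  0.155     ] -169.71875958373806 0.04771713618984154
cam [0.31924945 0.01368734 1.46817599] [0.15554165 0.88953591 0.75058064]
```

Measurements agree with the given sizes:
- The strip comes out at about 233 x 53 mm, and the knob lies about 184 mm from shelf_mid.
- Level mid is (0.459, 0.308), with yaw about -22°.
- Shelf mid is (0.551, -0.038), with yaw about 13°.
- The knob is at (0.592, -0.216).

Next I move above the level.

```bash
python3 -m jog '[[[0.029,0.05,0,0,0,0.1306,1],[0.029,0.05,0,0,0,0.1306,1],[0.029,0.05,0,0,0,0.1306,1],[0.029,0.05,0,0,0,0.1306,1],[0.0333,0.05,0,0,0,0.1306,1],[0.0333,0.05,0,0,0,0.1306,1],[0.0333,0.05,0,0,0,0.1306,1],[0.0333,0.05,0,0,0,0.1306,1],[0.0333,0.05,0,0,0,0.1306,1],[0.0333,0.05,0,0,0,0.1306,1],[-0.0046,0.051,0,0,0,0.1306,1],[-0.0046,0.051,0,0,0,0.1306,1],[-0.0046,0.051,0,0,0,0.1306,1],[-0.0046,0.051,0,0,0,0.1306,1],[-0.0046,0.051,0,0,0,0.1306,1],[-0.0046,0.051,0,0,0,0.1306,1],[-0.0046,0.051,0,0,0,0.1306,1],[-0.0046,0.051,0,0,0,0.1306,1],[-0.0046,0.051,0,0,0,0.1306,1],[0,0,0,0,0,0,1]]]'
python3 - <<'E'
from h import *
s=monitor.get_state();print(s['q'],s['eef_pos'],s['ee_rot'])
f=get("side","side1");crop(f,190,220,200,220,2.7,"c5")
E
```

```text
t: 2.6
eef_pos: [0.4582, 0.3125, 0.2142]
ee_rot: [3.141, -0.001, -1.95]
force: [-0.7, -0.1, 0.1]
width: 0.0877
[ 9.51486973e-01  1.62585975e-01 -2.56578406e-01 -2.04986778e-04
 -1.15258202e+00  2.40594600e-01] [0.45823298 0.3125085  0.21420541] [ 3.14118442e+00 -8.78102126e-04 -1.94959424e+00]
```

View pics/c5.png

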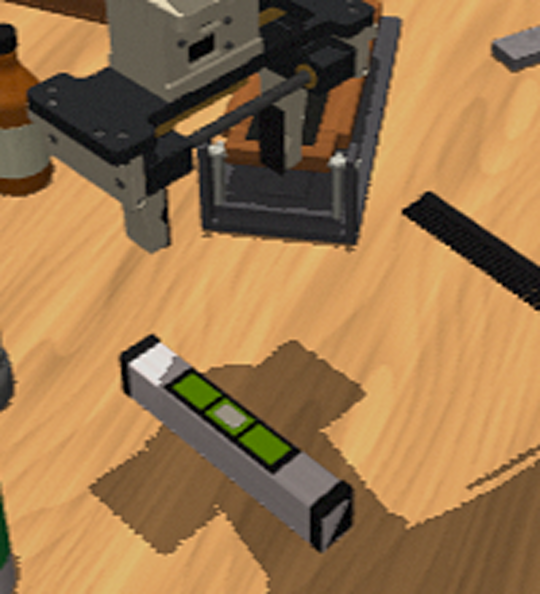

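The side view shows the level under the open gripper, with its vial middle at crop (231,416). I'll check its position and axis from this view.

```bash
python3 - <<'E'
from h import *
s=dict(np.load("pics/side1.npz"));t=dict(np.load("pics/top0.npz"))
g=lambda p:(190+p[0]/2.7-.3,220+p[1]/2.7-.3)
print(plane(s,g((231,416)),.038),two(t,(215.6,265.6),s,g((231,416))))
E=[plane(s,g(p),.038) for p in [(157,338),(351,487),(122,355),(317,516)]]
for e in E:print(e)
for v in(E[1]-E[0],E[3]-E[2]):print(np.degrees(np.arctan2(v[1],v[0])),np.linalg.norm(v))
print(np.mean(E,axis=0))
E
```

```text
[0.45865981 0.30518151 0.038     ] (array([0.45844429, 0.30732659, 0.0404423 ]), np.float64(0.001635575285836533))
[0.5387578  0.25887154 0.038     ]
[0.36282276 0.3302759  0.038     ]
[0.55360924 0.28286731 0.038     ]
[0.37429638 0.35895589 0.038     ]
157.90991269084617 0.18987290862543688
157.0068291329977 0.19478853420565231
[0.45737155 0.30774266 0.038     ]
```

```bash
python3 -m jog '[[[0,-0.0055,-0.04,0,0,-0.012,1],[0,0,-0.045,0,0,0,1],[0,0,-0.04,0,0,0,1],[0,0,-0.03,0,0,0,1],[0,0,-0.022,0,0,0,1],[0,0,0,0,0,0,1],[0,0,0,0,0,0,0.3],[0,0,0,0,0,0,0],[0,0,0,0,0,0,0],[0,0,0,0,0,0,0],[0,0,0,0,0,0,0],[0,0,0,0,0,0,0]]]' 30
```

```text
t: 4.15
eef_pos: [0.4588, 0.3042, 0.0381]
ee_rot: [3.142, -0.0, -1.966]
force: [-0.3, 0.3, 0.1]
width: 0.0332
```

```bash
python3 -m jog '[[[0,0,0,0,0,0,0],[0,0,0,0,0,0,0],[0,0,0,0,0,0,0]]]'; python3 -m jog '[[[0,0,0.01,0,0,0,0],[0,0,0.03,0,0,0,0],[0,0,0.05,0,0,0,0],[0,0,0.05,0,0,0,0],[0,0,0.04,0,0,0,0],[0,0,0,0,0,0,0]]]'
python3 - <<'E'
from h import *
get("side","side2")
E
```

```text
t: 4.53
eef_pos: [0.4588, 0.3042, 0.038]
ee_rot: [3.142, -0.0, -1.966]
force: [0.2, 0.1, 0.3]
width: 0.0037
t: 5.28
eef_pos: [0.4603, 0.3056, 0.2226]
ee_rot: [-3.139, 0.007, -1.966]
force: [0.1, 0.1, -0.3]
width: 0.0004
```

View pics/side2.png

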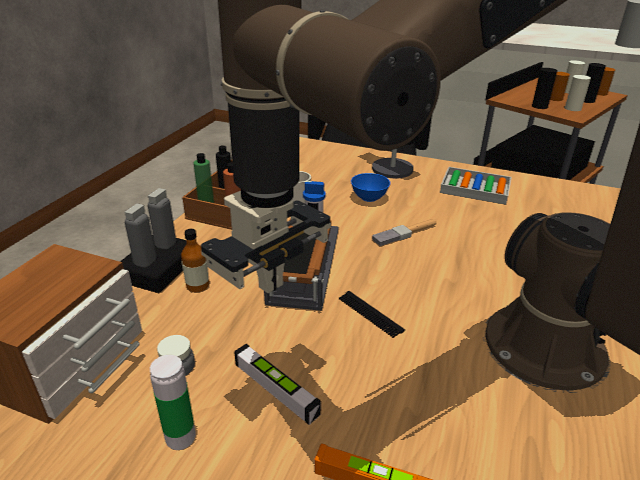

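The grip missed: the fingers shut completely and the level hasn't moved. I'll check whether my world points agree with where the gripper appears in the image.

```bash
python3 - <<'E'
from h import *
s=dict(np.load("pics/side2.npz"));st=monitor.get_state();print(st['q'],st['eef_pos'],st['ee_rot'])
p=st['eef_pos']
print(proj(s,p),proj(s,p-[0,0,.025]),proj(s,p+[0,0,.1]))
t=get("top","top2");print(proj(t,p),proj(t,[.458,.307,.038]))
crop(s,190,180,180,230,2.6,"c6")
E
```

```text
[ 9.41296402e-01  1.49529550e-01 -2.58402932e-01  6.63074920e-05
 -1.15884732e+00  2.34102352e-01] [0.45928709 0.30476614 0.2202449 ] [-3.14060173  0.00389285 -1.96616554]
[271.31817824 294.52356746] [271.87931962 306.43377983] [268.88150679 242.80527443]
[202.84199546 259.25673659] [215.95621834 266.07067207]
```

View pics/top2.png

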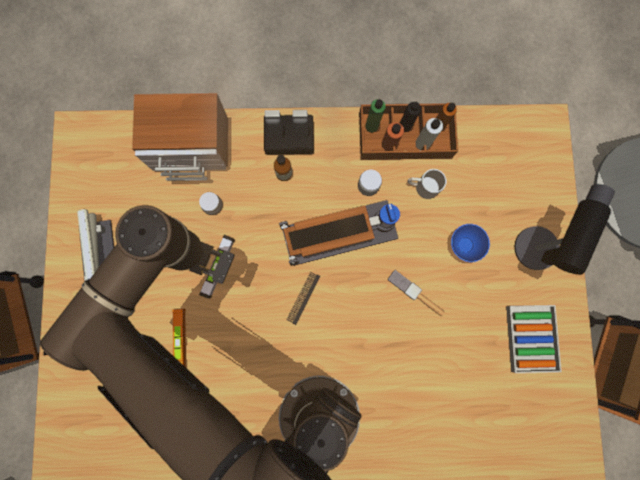

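View pics/c6.png

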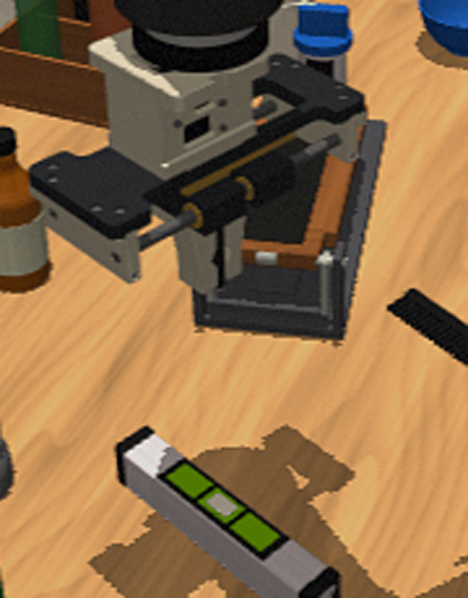

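```bash
python3 - <<'E'
from h import *
t=dict(np.load("pics/top2.npz"));crop(t,180,215,90,90,6.5,"c7")
E
```

```text
(no output)
```

View pics/c7.png

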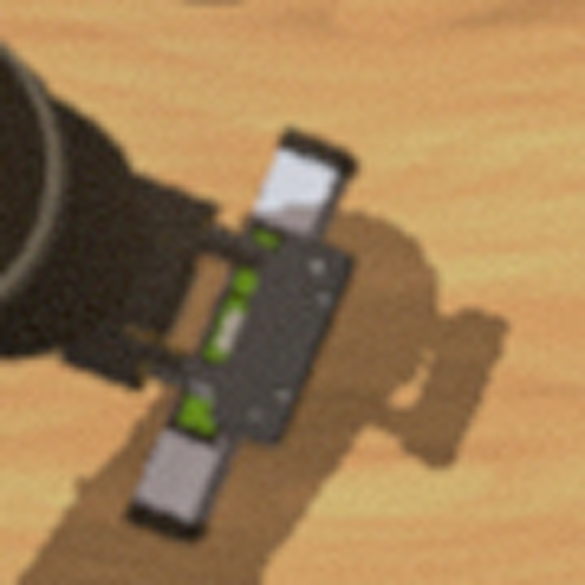

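```bash
python3 - <<'E'
from h import *
t=dict(np.load("pics/top2.npz"));s=dict(np.load("pics/side2.npz"));p=monitor.get_state()['eef_pos']
jd=np.array([np.cos(np.radians(67.4)),np.sin(np.radians(67.4)),0])
for z in(.26,.28,.3,.32):
    q=plane(t,(223.8,267.3),z);print(z,q,q+jd*.085)
g=lambda q:(190+q[0]/2.6-.3,180+q[1]/2.6-.3)
for z in (.195,.21,.22,.23,.24):print(z,plane(s,g((215,290)),z))
# plate corners in the side view: right plate (outer,-jd) and left plate
for o in(-.095,.095):
  for z in(.045,.07):print(o,z,proj(s,p+jd*o+[0,0,z]),(proj(s,p+jd*o+[0,0,z])-[190,180])*2.6)
print(p)
# plate corners triangulated: right plate corners in top & side
f=lambda q:(180+q[0]/6.5-.4,215+q[1]/6.5-.4)
print(two(t,f((315,240)),s,g((270,60))),two(t,f((355,260)),s,g((275,57))),two(t,f((270,440)),s,g((365,97))))
E
```

```text
0.26 [0.43287605 0.24123361 0.26      ] [0.46554115 0.31970648 0.26      ]
0.28 [0.43099508 0.23746683 0.28      ] [0.46366019 0.3159397  0.28      ]
0.3 [0.42911412 0.23370006 0.3       ] [0.46177923 0.31217293 0.3       ]
0.32 [0.42723316 0.22993329 0.32      ] [0.45989826 0.30840616 0.32      ]
0.195 [0.47591195 0.26823205 0.195     ]
0.21 [0.46726234 0.28500649 0.21      ]
0.22 [0.46149594 0.29618946 0.22      ]
0.23 [0.45572953 0.30737242 0.23      ]
0.24 [0.44996313 0.31855539 0.24      ]
-0.095 0.045 [313.12983515 248.9179548 ] [320.1375714  179.18668248]
-0.095 0.07 [313.22700204 236.41393031] [320.3902053  146.67621881]
0.095 0.045 [221.97164814 300.32152353] [ 83.12628517 312.83596119]
0.095 0.07 [220.43714968 286.77950007] [ 79.13658917 277.62670017]
[0.45866399 0.30418348 0.21869052]
(array([0.46054772, 0.21459371, 0.34374755]), np.float64(0.00516850738095165)) (array([0.45771738, 0.2020636 , 0.33918751]), np.float64(0.004022554913140555)) (array([0.38868754, 0.23172559, 0.34189783]), np.float64(0.001192213483152743))
```

The xy agrees, but in the images the fingertips sit about 35 mm higher than the reported pose says, so the jaws shut above the level. I'll reopen, go down partway and measure the fingertip height by camera.

```bash
python3 -m jog '[[[0,0,0,0,0,0,1],[0,0,-0.03,0,0,0,1],[0,0,-0.05,0,0,0,1],[0,0,-0.05,0,0,0,1],[0,0,-0.02,0,0,0,1],[0,0,0,0,0,0,1],[0,0,0,0,0,0,1],[0,0,0,0,0,0,1]]]'
python3 - <<'E'
from h import *
s=get("side","side3");t=get("top","top3");crop(s,190,260,180,180,3.3,"c8");crop(t,180,215,90,90,6.5,"c9")
p=monitor.get_state();print(p['eef_pos'],p['ee_rot'],p['width'])
jd=np.array([np.cos(p['ee_rot'][2]),np.sin(p['ee_rot'][2]),0])
for o in(-.044,.044):
  q=proj(s,p['eef_pos']+jd*o-[0,0,.025]);print(q,(q-[190,260])*3.3)
E
```

```text
t: 6.38
eef_pos: [0.4594, 0.3048, 0.0692]
ee_rot: [-3.141, 0.002, -1.966]
force: [0.0, -1.1, 0.7]
width: 0.0749
[0.45922347 0.30469621 0.06910593] [-3.14107980e+00  1.82413605e-03 -1.96613603e+00] 0.08280681184609237
[256.1857925  384.70204105] [218.41311526 411.51673547]
[292.70800921 358.29829752] [338.9364304  324.38438183]
```

View pics/c8.png

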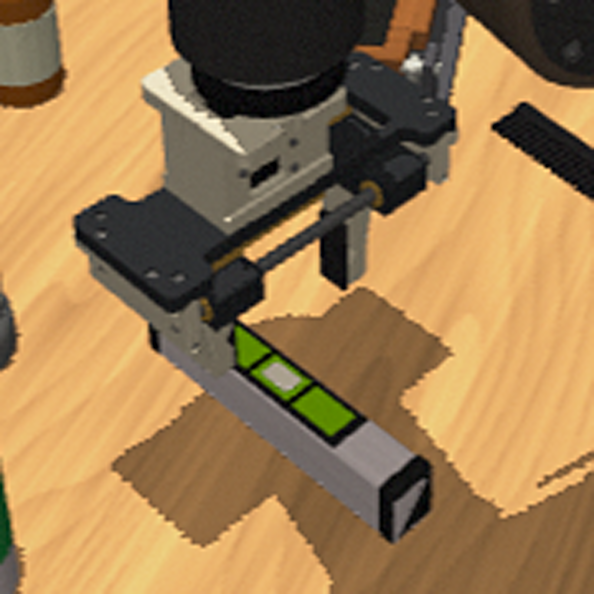

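```bash
python3 - <<'E'
from h import *
s=dict(np.load("pics/side3.npz"))
p=np.array([.4592,.3047,.0691]);a=-1.966
jd=np.array([np.cos(a),np.sin(a),0])
for o,c in((.05,(345,283)),(-.05,(213,370))):
  for dz in(0,.025,.03,.035,.04):
    q=proj(s,p+jd*o-[0,0,.025]+[0,0,dz]);print(o,dz,(q-[190,260])*3.3,c)
E
```

```text
0.05 0 [346.68842546 318.81718291] (345, 283)
0.05 0.025 [346.13582225 286.48471628] (345, 283)
0.05 0.03 [346.02342193 279.90824405] (345, 283)
0.05 0.035 [345.91038258 273.2943827 ] (345, 283)
0.05 0.04 [345.79669873 266.64281248] (345, 283)
-0.05 0 [209.71462614 417.87116353] (213, 370)
-0.05 0.025 [207.05402444 384.79848609] (213, 370)
-0.05 0.03 [206.51222602 378.06364697] (213, 370)
-0.05 0.035 [205.96713291 371.28785315] (213, 370)
-0.05 0.04 [205.41871496 364.4707299 ] (213, 370)
```

View pics/c9.png

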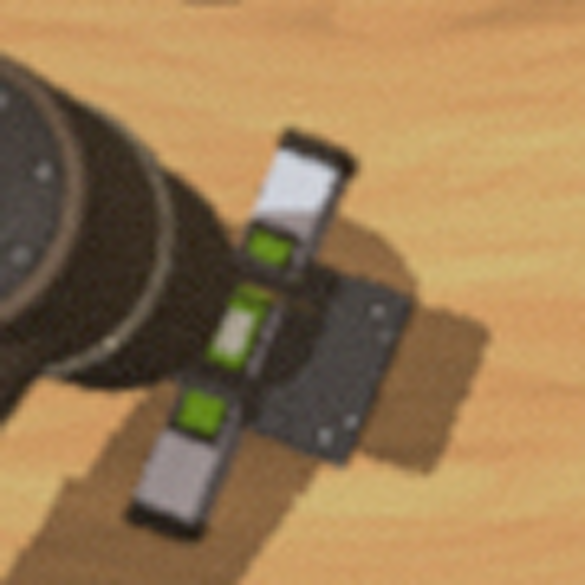

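The camera puts the tips about 30 mm above the reported height, consistently on both fingers. I'll descend that much further, gently, and watch the force.

```bash
python3 -m jog '[[[0,0,-0.02,0,0,0,1],[0,0,-0.02,0,0,0,1],[0,0,-0.01,0,0,0,1],[0,0,-0.006,0,0,0,1],[0,0,0,0,0,0,1],[0,0,0,0,0,0,1]]]'
python3 - <<'E'
from h import *
s=get("side","side4");crop(s,190,260,180,180,3.3,"c10")
E
```

```text
t: 7.22
eef_pos: [0.4591, 0.3046, 0.0126]
ee_rot: [-3.141, 0.001, -1.966]
force: [-0.7, -0.0, -1.3]
width: 0.0878
```

View pics/c10.png

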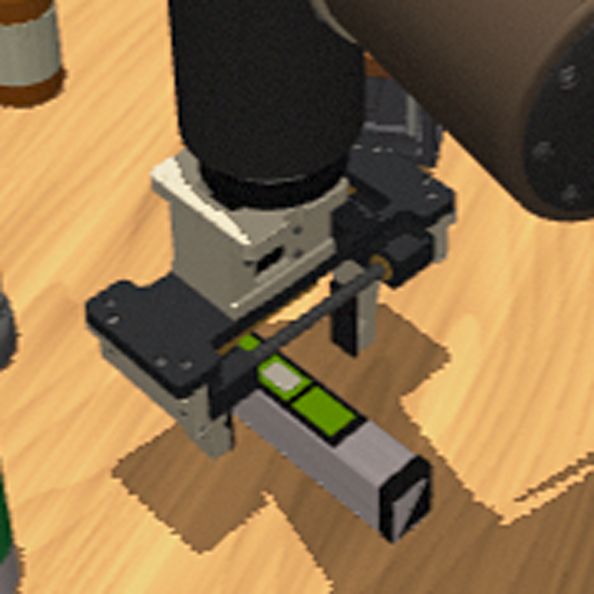

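```bash
python3 -m jog '[[[0,0,-0.007,0,0,0,1],[0,0,0,0,0,0,0],[0,0,0,0,0,0,0],[0,0,0,0,0,0,0],[0,0,0,0,0,0,0],[0,0,0,0,0,0,0],[0,0,0,0,0,0,0],[0,0,0,0,0,0,0],[0,0,0,0,0,0,0]]]' 30
python3 - <<'E'
from h import *
s=get("side","side5");crop(s,190,260,180,180,3.3,"c11")
E
```

```text
t: 8.4
eef_pos: [0.4591, 0.3046, 0.0052]
ee_rot: [-3.141, 0.001, -1.966]
force: [1.1, 1.3, 0.1]
width: 0.0296
```

View pics/c11.png

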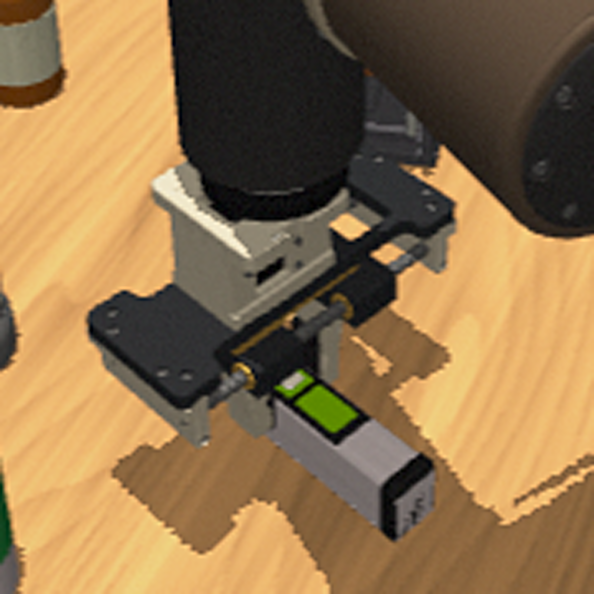

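The level is gripped (width 29.6 mm). Next I lift it and carry it above the shelf.

```bash
python3 -m jog '[[[0,0,0.02,0,0,0,0],[0,0,0.05,0,0,0,0],[0,0,0.05,0,0,0,0],[0,0,0.04,0,0,0,0],[0.0115,-0.0428,0,0,0,-0.1185,0],[0.0115,-0.0428,0,0,0,-0.1185,0],[0.0115,-0.0428,0,0,0,-0.1185,0],[0.0115,-0.0428,0,0,0,-0.1185,0],[0.0115,-0.0428,0,0,0,-0.1185,0],[0.0115,-0.0428,0,0,0,-0.1185,0],[0.0115,-0.0428,0,0,0,-0.1185,0],[0.0115,-0.0428,0,0,0,-0.1185,0],[0,0,0,0,0,0,0],[0,0,0,0,0,0,0]]]'
python3 - <<'E'
from h import *
s=get("side","side6");t=get("top","top6");print(monitor.get_state()['q'])
crop(t,250,170,160,110,5,"c12")
E
```

```text
t: 10.2
eef_pos: [0.5499, -0.0384, 0.1643]
ee_rot: [3.141, -0.002, -2.915]
force: [0.0, 0.3, -4.3]
width: 0.0296
[ 2.86770166e-01  1.96754658e-01 -3.33506892e-01 -3.65996024e-04
 -1.04142693e+00 -5.79284773e-02]
```

View pics/side6.png

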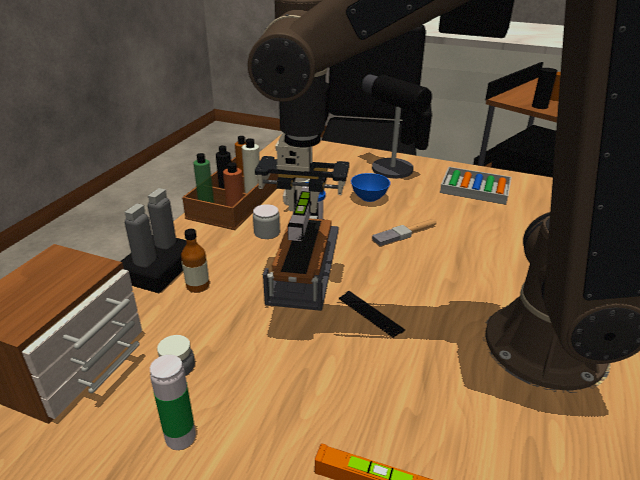

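View pics/c12.png

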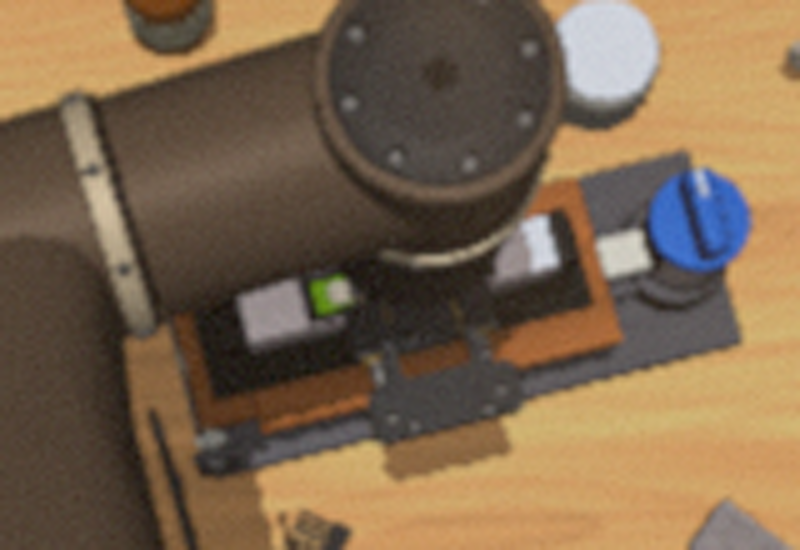

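```bash
python3 - <<'E'
from h import *
t=dict(np.load("pics/top6.npz"));s=dict(np.load("pics/side6.npz"))
f=lambda p:(250+p[0]/5-.4,170+p[1]/5-.4)
a=plane(t,f((239,300)),.197);b=plane(t,f((552,215)),.197);v=b-a
print(a,b,(a+b)/2,np.degrees(np.arctan2(v[1],v[0])),np.linalg.norm(v))
crop(s,230,150,140,160,3.7,"c13")
E
```

```text
[0.5389099  0.05171603 0.197     ] [ 0.58342024 -0.12240893  0.197     ] [ 0.56116507 -0.03534645  0.197     ] -75.66093775197417 0.17972388352744345
```

View pics/c13.png

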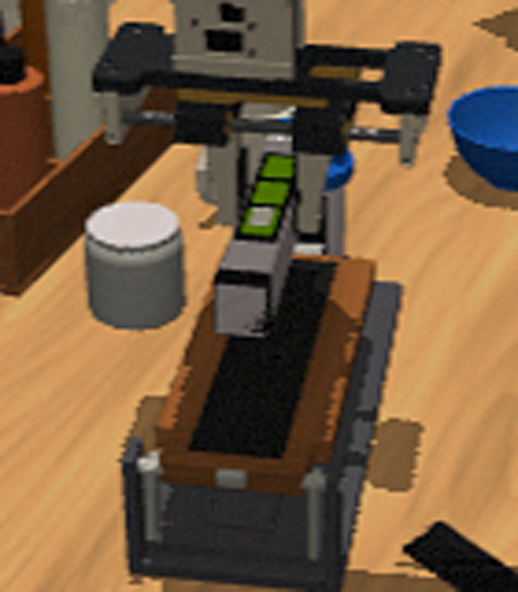

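The level is over the strip and aligned. I lower it gently.

```bash
python3 -m jog '[[[0.002,0,-0.02,0,0,0,0],[0,0,-0.025,0,0,0,0],[0,0,-0.017,0,0,0,0],[0,0,-0.004,0,0,0,0],[0,0,0,0,0,0,0]]]'; python3 -m jog '[[[0,0,-0.002,0,0,0,0],[0,0,-0.002,0,0,0,0],[0,0,0,0,0,0,0]]]'
python3 - <<'E'
from h import *
s=get("side","side7");crop(s,230,150,140,160,3.7,"c14");print(monitor.get_state()['force'])
E
```

```text
t: 10.92
eef_pos: [0.553, -0.0376, 0.0994]
ee_rot: [-3.141, 0.0, -2.913]
force: [0.5, 0.6, -3.4]
width: 0.0298
t: 11.3
eef_pos: [0.5528, -0.0382, 0.0952]
ee_rot: [3.142, 0.0, -2.914]
force: [-0.1, -0.5, -3.2]
width: 0.03
[ 0.16899174 -0.54241452 -3.30415932]
```

View pics/c14.png

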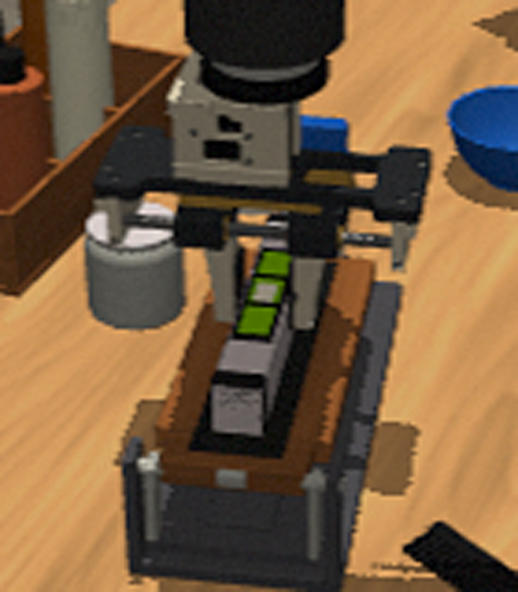

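```bash
python3 -m jog '[[[0,0,-0.002,0,0,0,0],[0,0,-0.001,0,0,0,0],[0,0,0,0,0,0,0]]]';python3 -m jog '[[[0,0,-0.001,0,0,0,0],[0,0,-0.001,0,0,0,0],[0,0,0,0,0,0,0]]]'; 
```

```text
t: 11.72
eef_pos: [0.5531, -0.0383, 0.0923]
ee_rot: [-3.141, 0.0, -2.914]
force: [-0.0, -1.3, -0.3]
width: 0.0295
t: 12.1
eef_pos: [0.553, -0.0383, 0.0901]
ee_rot: [-3.141, 0.0, -2.914]
force: [1.0, -3.1, 0.6]
width: 0.0302
```

Contact made, so I release and raise.

```bash
python3 -m jog '[[[0,0,0,0,0,0,0.5],[0,0,0,0,0,0,0.8],[0,0,0,0,0,0,0.8],[0,0,0,0,0,0,0.8],[0,0,0,0,0,0,0.8],[0,0,0.02,0,0,0,1],[0,0,0.04,0,0,0,1],[0,0,0.05,0,0,0,1],[0,0,0,0,0,0,1]]]'
python3 - <<'E'
from h import *
s=get("side","side8");crop(s,230,150,140,160,3.7,"c15");t=get("top","top8");crop(t,250,170,160,110,5,"c16")
E
```

```text
t: 13.22
eef_pos: [0.5554, -0.0379, 0.2045]
ee_rot: [-3.141, 0.008, -2.914]
force: [0.1, 0.2, -0.9]
width: 0.0876
```

View pics/c15.png

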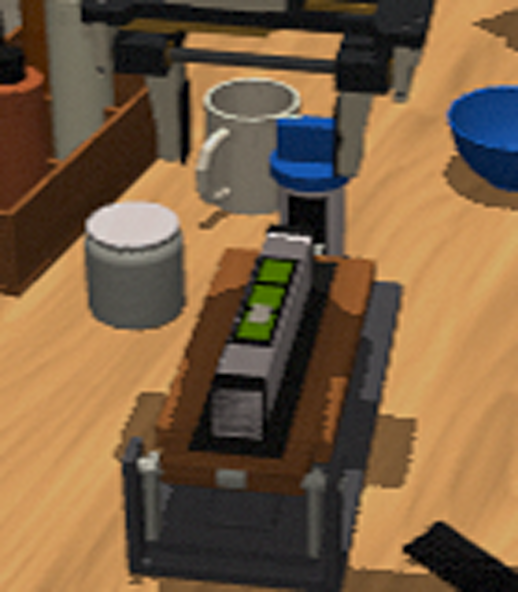

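View pics/c16.png

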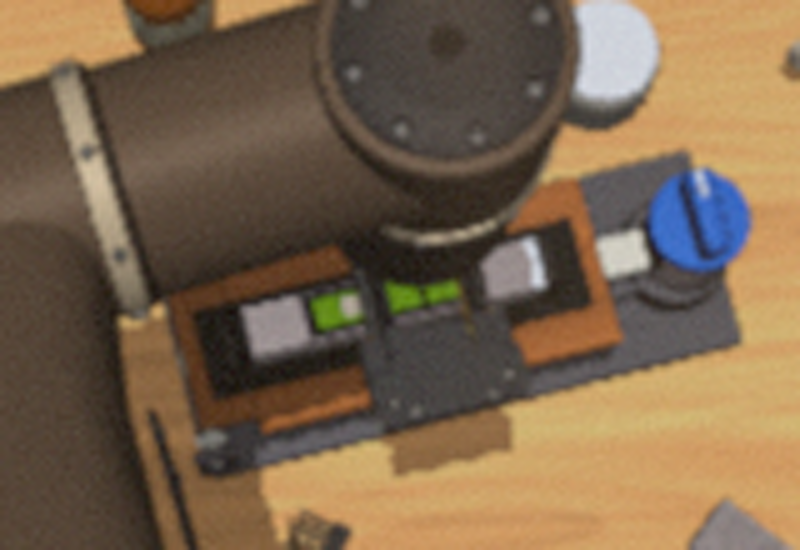

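The level lies on the strip with roughly equal end margins, and the bubble stands towards the hinge (high) end. Now to the knob: I turn the jaws 89° and centre them above the bar.

```bash
python3 -m jog '[[[0.0041,-0.0199,0,0,0,0.1726,1],[0.0041,-0.0199,0,0,0,0.1726,1],[0.0041,-0.0199,0,0,0,0.1726,1],[0.0041,-0.0199,0,0,0,0.1726,1],[0.0041,-0.0199,0,0,0,0.1726,1],[0.0041,-0.0199,0,0,0,0.1726,1],[0.0041,-0.0199,0,0,0,0.1726,1],[0.0041,-0.0199,0,0,0,0.1726,1],[0.0041,-0.0199,0,0,0,0.1726,1],[0,0,0,0,0,0,1],[0,0,0,0,0,0,1],[0,0,0,0,0,0,1]]]'
python3 - <<'E'
from h import *
s=get("side","side9");crop(s,230,100,140,200,3,"c17");t=get("top","top9");crop(t,250,170,160,110,5,"c18")
print(monitor.get_state()['q'])
E
```

```text
t: 14.82
eef_pos: [0.5895, -0.2167, 0.1998]
ee_rot: [3.141, 0.0, -1.362]
force: [0.3, -0.4, 0.3]
width: 0.0876
[-4.20403653e-02  2.92206763e-01 -1.18889396e-01 -4.55506092e-05
 -1.15964777e+00  1.82253599e+00]
```

View pics/c17.png

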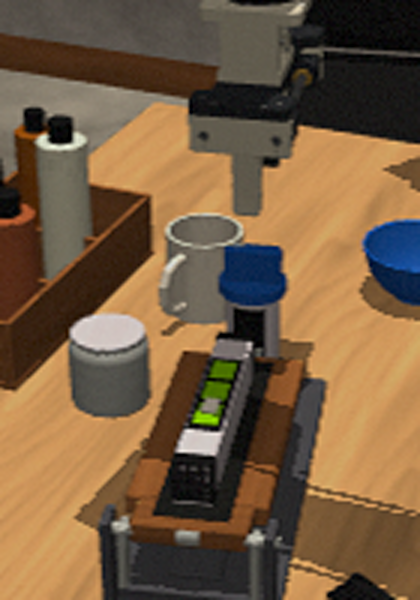

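View pics/c18.png

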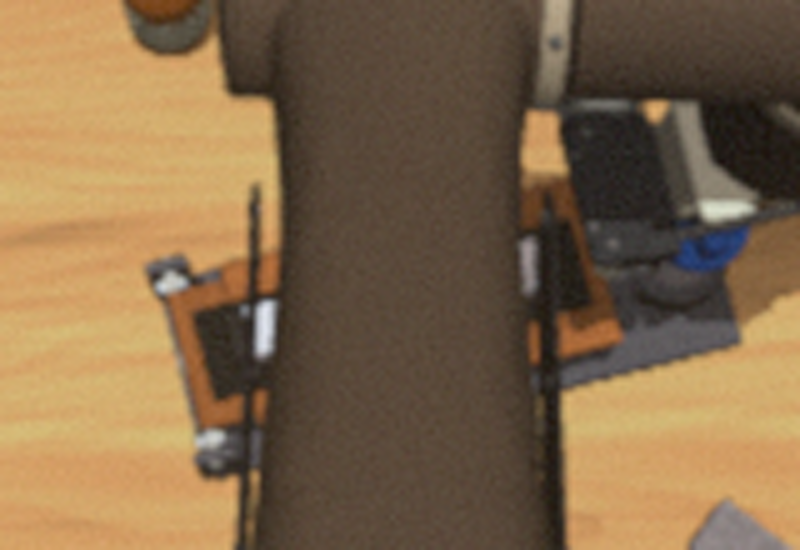

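```bash
python3 - <<'E'
from h import *
s=dict(np.load("pics/side9.npz"))
p=np.array([.5895,-.2167,.1998]);a=-1.362
jd=np.array([np.cos(a),np.sin(a),0])
for off in (0,.03):
  for o in(-.044,-.065):
    print(off,o,(proj(s,p+jd*o+[0,0,-.025+off])-[230,100])*3)
for q in([.592,-.2165,.155],[.5895,-.2165,.155]):print((proj(s,q)-[230,100])*3)
c=s["pixels"][110:200,280:350,::-1];cv2.imwrite("pics/c19.png",cv2.resize(c,None,fx=8,fy=8,interpolation=cv2.INTER_CUBIC)[:600,:560])
E
```

```text
0 -0.044 [246.74696852 250.43399978]
0 -0.065 [242.25523053 261.93303578]
0.03 -0.044 [246.95179178 217.22239924]
0.03 -0.065 [242.40474016 228.40172157]
[252.75523679 247.97683809]
[255.48132473 248.48832629]
```

View pics/c19.png

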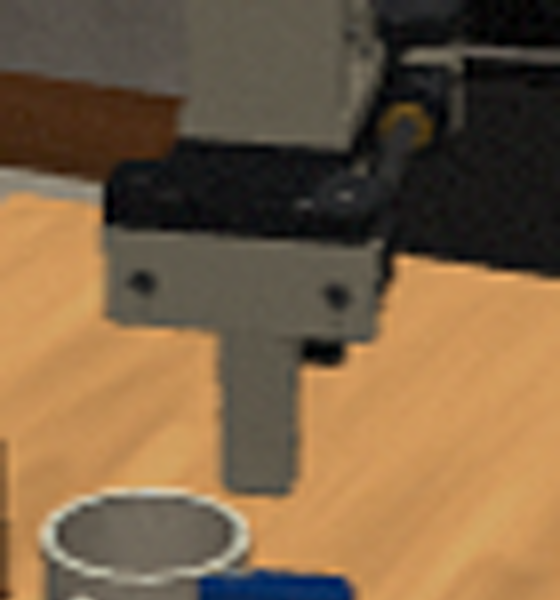

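```bash
python3 -m jog '[[[0.0025,0,-0.02,0,0,0,1],[0,0,-0.03,0,0,0,1],[0,0,-0.02,0,0,0,1],[0,0,-0.006,0,0,0,1],[0,0,0,0,0,0,1]]]'
python3 - <<'E'
from h import *
s=get("side","side10");crop(s,260,120,90,130,4.5,"c20")
E
```

```text
t: 15.55
eef_pos: [0.5924, -0.2172, 0.1243]
ee_rot: [3.141, -0.0, -1.361]
force: [-0.4, 0.6, -0.1]
width: 0.0879
```

View pics/c20.png

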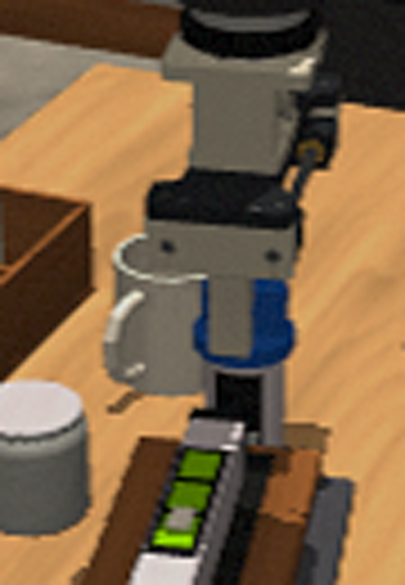

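The near finger hangs in front of the bar, just above the disc. I close.

```bash
python3 -m jog '[[[0,0,0,0,0,0,0],[0,0,0,0,0,0,0],[0,0,0,0,0,0,0],[0,0,0,0,0,0,0],[0,0,0,0,0,0,0],[0,0,0,0,0,0,0],[0,0,0,0,0,0,0],[0,0,0,0,0,0,0],[0,0,0,0,0,0,0]]]' 40
python3 - <<'E'
from h import *
print(monitor.get_state()['moment'],monitor.get_state()['force'])
s=get("side","side11");crop(s,260,120,90,130,4.5,"c21")
E
```

```text
t: 16.73
eef_pos: [0.5925, -0.2183, 0.1242]
ee_rot: [-3.141, -0.001, -1.361]
force: [0.5, -4.4, -1.3]
width: 0.0156
[-1.94038025 -0.16646915  0.1134042 ] [ 0.46620723 -4.36104028 -1.27463029]
```

View pics/c21.png

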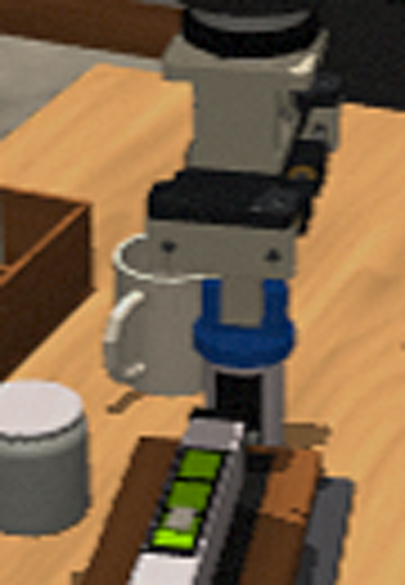

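The bar is gripped (15.6 mm). I ease the sideways force and push down in small steps.

```bash
python3 -m jog '[[[0,-0.0015,-0.001,0,0,0,0],[0,0,-0.001,0,0,0,0],[0,0,0,0,0,0,0]]]';python3 -m jog '[[[0,0,-0.001,0,0,0,0],[0,0,-0.001,0,0,0,0],[0,0,0,0,0,0,0]]]';python3 -m jog '[[[0,0,-0.001,0,0,0,0],[0,0,0,0,0,0,0]]]'
```

```text
t: 17.15
eef_pos: [0.5925, -0.2187, 0.1226]
ee_rot: [-3.141, -0.0, -1.36]
force: [-0.5, 0.8, 5.1]
width: 0.0155
t: 17.52
eef_pos: [0.5926, -0.2189, 0.1211]
ee_rot: [-3.141, -0.001, -1.36]
force: [-1.9, 0.1, 7.5]
width: 0.0156
t: 17.77
eef_pos: [0.5926, -0.219, 0.1204]
ee_rot: [-3.141, -0.001, -1.36]
force: [-2.1, 0.3, 10.1]
width: 0.0155
```

```bash
python3 -m jog '[[[0,0,-0.001,0,0,0,0],[0,0,-0.001,0,0,0,0],[0,0,0,0,0,0,0]]]';python3 -m jog '[[[0,0,-0.001,0,0,0,0],[0,0,0,0,0,0,0],[0,0,0,0,0,0,0],[0,0,0,0,0,0,0]]]'
python3 - <<'E'
from h import *
print(monitor.get_state()['moment'],monitor.get_state()['force'],monitor.get_state()['q'])
s=get("side","side12");c=s["pixels"][190:280,265:335,::-1];cv2.imwrite("pics/c22.png",cv2.resize(c,None,fx=6.6,fy=6.6,interpolation=cv2.INTER_CUBIC))
E
```

```text
t: 18.15
eef_pos: [0.5927, -0.2192, 0.1196]
ee_rot: [-3.14, -0.002, -1.36]
force: [-5.0, 2.1, 16.0]
width: 0.016
t: 18.65
eef_pos: [0.5928, -0.2192, 0.1194]
ee_rot: [-3.14, -0.002, -1.36]
force: [-6.9, 2.9, 21.6]
width: 0.0159
[1.40823272 2.73293977 0.13718729] [-6.86947122  2.9076752  21.63036291] [-4.50128520e-02  3.60881153e-01 -2.16357865e-01  1.62808647e-03
 -9.91089598e-01  1.82607002e+00]
```

View pics/c22.png

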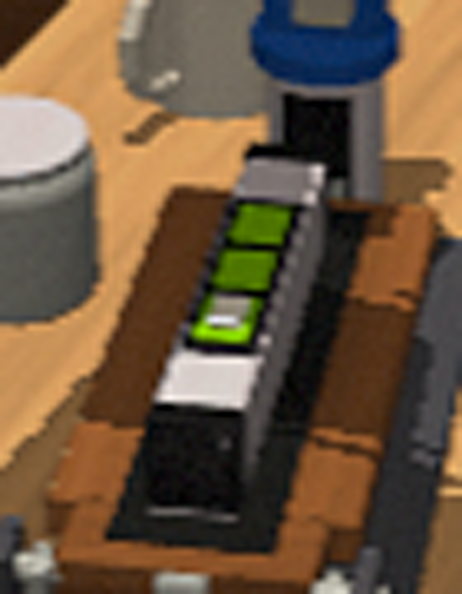

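At the stop (position stalled, about 20 N). The bubble is at the hinge end, with the marks at crop rows of about 247 and 292, so I turn clockwise.

```bash
python3 -m jog '[[[0,0,0,0,0,-0.1,0],[0,0,0,0,0,-0.1,0],[0,0,0,0,0,-0.1,0],[0,0,0,0,0,-0.1,0],[0,0,0,0,0,-0.1,0],[0,0,0,0,0,0,0],[0,0,0,0,0,0,0],[0,0,0,0,0,0,0],[0,0,0,0,0,0,0],[0,0,0,0,0,0,0],[0,0,0,0,0,0,0],[0,0,0,0,0,0,0],[0,0,0,0,0,0,0]]]'
cat >> h.py <<'E'
def vial(name):
    s=get("side",name);c=s["pixels"][190:280,265:335,::-1];cv2.imwrite(f"pics/{name}c.png",cv2.resize(c,None,fx=6.6,fy=6.6,interpolation=cv2.INTER_CUBIC))
    st=monitor.get_state();print(st['t'],st['moment'],st['force'],st['ee_rot'],st['q'][5],st['width']);return s
E
python3 -c "
from h import *
vial('v1')"
```

```text
t: 20.32
eef_pos: [0.5928, -0.2184, 0.1193]
ee_rot: [-3.139, 0.0, -1.86]
force: [-7.4, 6.9, 22.4]
width: 0.0158
20.375 [ 3.02417013  2.86528246 -0.1105881 ] [-7.17222632  7.79694865 21.88701846] [-3.13904082e+00  3.97255887e-04 -1.85989752e+00] 1.3258093338369665 0.015578117335064883
```

View pics/v1c.png

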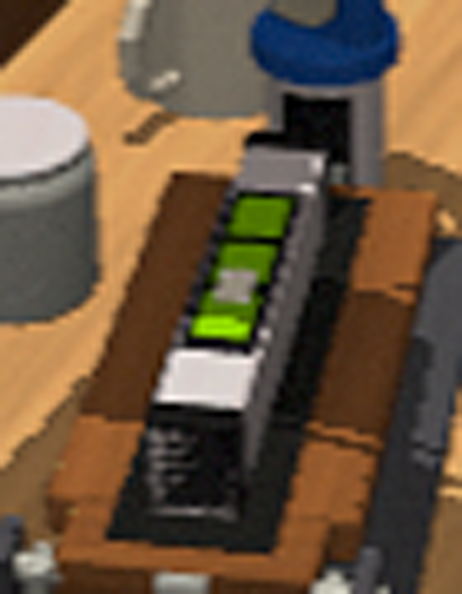

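The bubble now straddles the near mark, about 13 mm off centre, so I turn another 0.36 rad.

```bash
python3 -m jog '[[[0,0,0,0,0,-0.09,0],[0,0,0,0,0,-0.09,0],[0,0,0,0,0,-0.09,0],[0,0,0,0,0,-0.09,0],[0,0,0,0,0,0,0],[0,0,0,0,0,0,0],[0,0,0,0,0,0,0],[0,0,0,0,0,0,0],[0,0,0,0,0,0,0],[0,0,0,0,0,0,0],[0,0,0,0,0,0,0],[0,0,0,0,0,0,0],[0,0,0,0,0,0,0],[0,0,0,0,0,0,0],[0,0,0,0,0,0,0],[0,0,0,0,0,0,0]]]'
python3 -c "
from h import *
vial('v2')"
```

```text
t: 22.38
eef_pos: [0.5932, -0.2178, 0.1193]
ee_rot: [-3.139, 0.002, -2.22]
force: [-6.5, 9.2, 23.1]
width: 0.0159
22.425 [ 3.88351945  2.47225882 -0.11518333] [-5.68953367  9.7445275  22.51404674] [-3.13920278e+00  2.14268306e-03 -2.21979112e+00] 0.9657942781895513 0.015864005376981054
```

View pics/v2c.png

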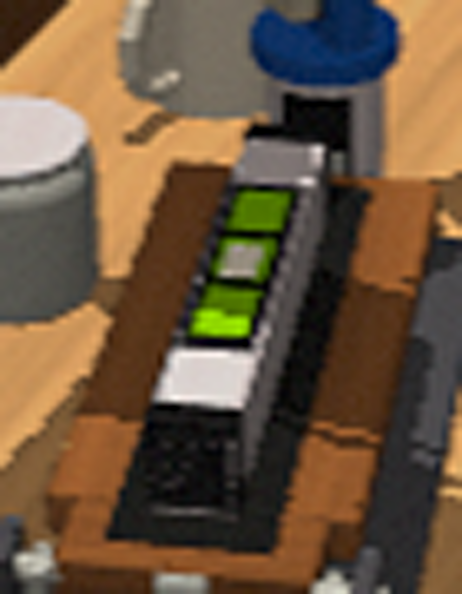

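The bubble is between the marks (crop centre (243,259), marks at rows ~236 and ~282). I let it settle and confirm numerically.

```bash
python3 -m jog '[[[0,0,0,0,0,0,0],[0,0,0,0,0,0,0],[0,0,0,0,0,0,0],[0,0,0,0,0,0,0],[0,0,0,0,0,0,0],[0,0,0,0,0,0,0],[0,0,0,0,0,0,0],[0,0,0,0,0,0,0]]]'
python3 - <<'E'
from h import *
s=vial('v3');c=s["pixels"][212:246,288:316,::-1];cv2.imwrite("pics/v3z.png",cv2.resize(c,None,fx=17,fy=17,interpolation=cv2.INTER_CUBIC))
t=get("top","top13")
E
```

```text
t: 23.42
eef_pos: [0.5932, -0.2178, 0.1193]
ee_rot: [-3.139, 0.002, -2.22]
force: [-6.1, 9.7, 22.7]
width: 0.0158
23.475 [ 3.93797233  2.54164538 -0.10444894] [-6.24252639  9.46276439 22.7418771 ] [-3.13924847e+00  2.11902509e-03 -2.21977464e+00] 0.9657979017495542 0.01577791751466077
```

View pics/v3z.png

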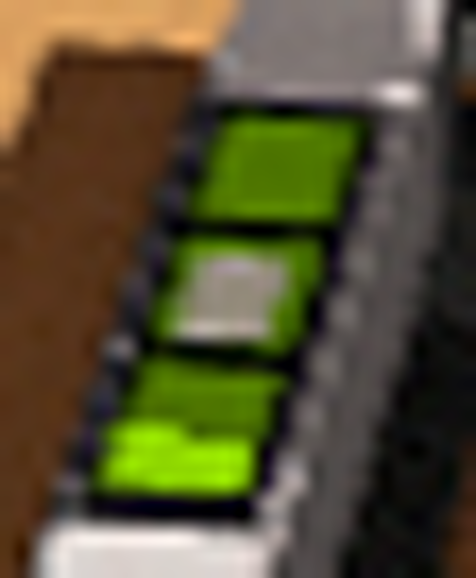

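View pics/top13.png

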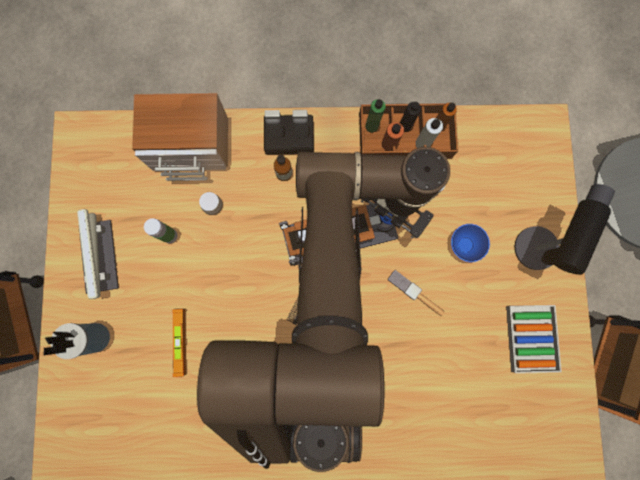

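In the zoom the bubble spans rows 255–340, inside the marks at 240–350, so it is centred and steady. The bystanders haven't moved in the top view. I'm handing in.

```bash
python3 -c "
from station import job_done
print(job_done())"
```

```text
the job is handed in; nothing more can be done
None
```

The job is done and handed in at about 23.5 s of the 54 s allowed. The spirit level lies on the black strip, released. The arm is still holding the knob pushed down, with the bubble between the marks.

- **First grip:** It missed and the fingers closed above the level. The cameras showed the fingertips about 30–35 mm higher than the reported pose. I lowered the gripper by that much, gripped the level and set it on the strip.
- **Level on the strip:** It lies parallel to the strip with about equal margins at the ends. In the side view it sits about 2–3 mm off the strip's centreline towards +x.
- **Knob:** I gripped the bar, pushed the foot to its stop and turned it 0.86 rad clockwise. The push stayed steady at about 22 N, with about 10 N sideways.
- **Bubble:** In the side view it was centred to about 1 mm, and it had not moved a second later. I could not cross-check it from the top camera because the arm blocked the view.
- **Bystanders:** The ones I could see from above had not moved. The arm hid the comb, mug and cream jar from the top camera at the end, and I never contacted them.

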